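# Start the coarse wing bolt of a finds clamp without cross-threading and hold it

## Robot

A 6-joint arm with a two-finger parallel gripper is mounted at the origin on a cart in front of the work surface, level with it; the furniture and walls round the work are solid. World frame = base frame: x ahead of the robot, y to its left, z up, the work surface at z = 0. Lengths are in mm, angles in degrees, forces in N, time in s.
With the tool pointing down it reaches from about 350 to 850 mm from the base axis. Payload 8.1 kg.
Tool frame: the origin (TCP) lies between the finger pads; the fingertips stand 22 mm ahead of it and the grasp point (between the pads) lies 3 mm ahead of it; z points along the fingers, y is the direction in which the jaws open and shut (so a half turn about z gives the same grasp; the last joint's range is limited). The gripper opens to 85 mm and grips with 20 to 120 N. Pads are 22 mm wide; open, the fingers measure 114 mm over their backs; the gripper's body (76 mm by 85 mm) begins 54 mm behind the grasp point. The pads swing forward as they close: fully open they stand 13 mm farther back than shut.
Start: joints at [71.425, 7.471, 85.268, -0, 87.261, -4.893], TCP at [141.9, 582.984, 253.292] pointing down, gripper open.
Joint ranges: [-169.43, 169.43], [-51.17, 129.36], [1.28, 143.12], [-76.62, 256.62], [0, 156.53], [-152.29, 152.29]. Speed limits (degrees/s): [136.94, 136.94, 159.86, 180, 180, 180].

## Interface

Orientations are given as [roll, pitch, yaw] about the fixed x, y, z axes, in that order (R = Rz(yaw) Ry(pitch) Rx(roll)).
In Python, from bench import r gives the robot as it stands.
- The arm moves only by the tool drive_tool, never from a script. Its argument "moves" is a list of rows, each a list of 2 entries, a list of its own where there are three numbers: the shift along the world's x, y, z in mm, then the turn about the world's z in degrees. A call has exactly 8 rows; each row is the pose to reach, as a shift and turn from the pose commanded when the call began; what a row does not reach only later rows make up. A row lasts 1/12 s, in which the tool goes at most 41.7 mm and 7.16 degrees, less where a joint would pass 70% of its speed; a pose out of reach is approached as far as the arm can. A call with a gripper value outside its range is refused whole. "fingers" is the finger opening in mm, from 0 to 85.4, set as the call begins (left out, the last holds). The fingers move at their own pace and stop on an object; "squeeze" is the grip in N (left out, the last holds). Time passes only in rows, so rows that repeat a pose let the fingers close, or fill a call up. It gives the time, the measured TCP pose, the force and the opening at its end, in the units of the state.
- r.sense(): the state, without advancing time (a new reading comes with each control period).
- r.snapshot(name): name is "scene" or "side" or "wrist"; returns a dict with "pixels" (480x640x3 uint8, red, green, blue), "camera_matrix" (3x3 intrinsics, pixels), "k1" (the pictures are not rectified: a ray, as slopes to the right and down, at radius r is drawn at 1 + k1 r^2 times it, then the intrinsics apply), "xyz" and "orientation" of the camera in the world. Camera axes: x right, y down, z forward; pixel columns grow to the right and rows downward; lengths in mm; the calibration is good to about 2 mm. A picture is of the moment at which its call begins. There is no depth.
- r.hand_in(): hands the job in, once; it reports no verdict.
The state is a dict: "time": time; "joint_pos": joint angles; "qd": joint speeds; "joint_efforts": joint torques, N m; "tool_pos": TCP position; "tcp_rot": TCP orientation; "ft_force": force on the tool from outside, world axes, zero at the start; "wrist_torque": the same for the moment, N m; "finger_gap": finger opening in mm.
Only numpy, scipy, OpenCV 4.12 (cv2) and the standard library are available. Lean on these libraries where they do the work, as an engineer would, in place of code of your own. Each camera call takes 0.05 s, during which the arm holds its last target.

## Task

The wing bolt of the small finds clamp stands loose on the start of its thread. Turn it backward (counter-clockwise seen from above) until it drops into the thread, then turn it forward (clockwise) one full turn so that it is started but still well clear of the strap, and finish with the wing still gripped between the fingers, holding it still. Leave the things lying round the clamp alone.

Things in the scene. Friction and masses are not known exactly. Their poses are not given: they have to be found in the camera images.
- fixture: the finds clamp, fixed to the desk: bare metal base plate 160 x 84 x 12 mm, an upright round threaded boss (42 mm across, top 58 mm above the desk), on it a dark flat strap (125 x 40 x 8 mm) that reaches along +x to a rubber foot on a brown sherd. Origin: on the desk under the axis of boss and bolt; z up; the base reaches from 45 mm behind (-x) to 115 mm ahead (+x) of it.
- wing_bolt: bare steel wing bolt upright in the boss, captive (cannot be pulled out). Origin: the middle of its wing, on the bolt's axis, 132 mm above the desk at depth 0, sinking with the bolt. The wing is an upright plate 40 mm long (its x axis), 10 mm thick (its y axis), 26 mm high; it looks the same after half a turn; grip it across the 10 mm. It stays as turned (friction about 0.03 N m).
- bolt_collar (a point): on the bolt's axis at the underside of its round collar (26 mm across), 36 mm below the wing's middle; between wing and collar an 8 mm neck, below it the shank enters the boss. A light spring and the bolt's weight draw it down with about 3.5 N, so it sinks only when the fingers let it slip, go down with it or open for a moment. At one turn the collar still stands about 14 mm above the strap.
- strap_top (a point): on the bolt's axis at the top face of the strap, 66 mm above the desk. The right-handed single thread lies inside the boss below. Its flat top (crown) reaches 2.5 rad forward (clockwise) from the thread's start where the bolt jams: turned forward first, it cross-threads and the job fails. At the beginning the bolt stands 0.5 to 1.6 rad forward of the thread's start.
- bolt_depth (a joint): how far the bolt has sunk, m, positive down; 0 to 0.001 as it stands loose on the crown. Turned backward past the thread's start and free to sink, it drops 8 mm at once (to about 0.0085). Forward turning from there draws it 8 mm down per turn, to about 0.016 or 0.0165 after one turn; backward turning there raises it as much again. Play in the thread: about 0.5 mm.
- bolt_turn (a joint): how far the bolt is turned, rad, positive forward (clockwise from above), counted on over whole turns; 0 is where the bolt's thread meets the start of the boss's thread, so the drop comes at about 0, going backward.
- glue: bystander: glue stick lying on the desk, 24 x 95 x 24 mm, origin at its underside's centre
- foam: bystander: grey foam block, 50 x 70 x 50 mm, origin at its underside's centre
- key: bystander: hexagon key lying on the desk, 30 x 88 x 8 mm, origin at its underside's centre
Mind the look-alikes: they are no part of the job. Of the things that look like the fixture, the largest one is meant.

How it is judged (in metres and radians):
On the way, in this order (a step that is already met when the one before it is completed fails the run):
1. the bolt, turned backward, has dropped into the thread (value of joint bolt_depth between 0.0055 and 0.0108 m and value of joint bolt_turn below 0.4 rad), for 0.1 s.
2. the bolt has been turned forward about one turn (value of joint bolt_depth above 0.0144 m), for 0.2 s.
At the end, for the whole second after the job is handed in: The bolt, having first dropped into the thread, is drawn 14.4 to 18.6 mm down (about one turn from the drop, a quarter of a turn either way) and still, and the fingers still grip its wing (more than 3 N, grasp point within 30 mm of the wing's middle) (value of joint bolt_depth between 0.0144 and 0.0186 m and contact force between the fingers and wing_bolt above 3 N and distance between the grasp point and wing_bolt below 0.03 m and angular speed of wing_bolt below 0.3 rad/s and linear speed of wing_bolt below 0.01 m/s); the arm keeps its last pose, push and grip.
It fails at once if the glue stick is pushed away (30 mm) (distance of glue from where it was at the start of the episode above 0.03 m).
It fails at once if the foam block is pushed away (30 mm) (distance of foam from where it was at the start of the episode above 0.03 m).
It fails at once if the hexagon key is pushed away (30 mm) (distance of key from where it was at the start of the episode above 0.03 m).
It also fails if it takes over 58 s, if anything falls off the work surface, if the arm or the gripper's body presses on something with over 40 N, if the wrist force passes 120 N, or if a joint passes its speed limit or range.

## Working session

There is one attempt and no reset: what is moved stays moved. The work goes in short steps, Python scripts to look and compute and a tool call to move; the robot and the scene stay as the last step left them, time stands still between calls to the robot, and variables do not carry over. Pictures are saved under pics/ and viewed, and the job is handed in when it is done.

Besides the shell and the picture viewer there is one more tool, called after "Request:" by a JSON object that holds its "op" and its "data", one argument or row to a line. drive_tool: Moves the arm, as the interface text tells. Its arguments: {"type":"object","properties":{"moves":{"type":"array","items":{"type":"array"}},"fingers":{"type":"number"},"squeeze":{"type":"number"}},"required":["moves"]}

```bash
mkdir -p pics; ls; python3 - <<'E'
from bench import r
import cv2
print(r.sense())
for n in ["scene","side","wrist"]:
    s=r.snapshot(n); cv2.imwrite(f"pics/{n}0.png",s["pixels"][:,:,::-1])
    print(n,s["camera_matrix"],s["k1"],s["xyz"],s["orientation"])
E
```

```text
pics
{'time': 0.0, 'joint_pos': array([ 7.14234768e+01,  7.51360345e+00,  8.53302019e+01,  1.30284382e-03,
        8.72611844e+01, -4.89288738e+00]), 'qd': array([-0.07164256,  0.02768281, -0.11058242,  0.0986574 ,  0.05926189,
        0.00537042]), 'joint_efforts': array([-7.26636681e-04, -5.69395530e+01, -5.00545192e+01, -1.81234386e-04,
        1.50464906e-02, -2.29896324e-05]), 'tool_pos': array([141.74205239, 582.49174034, 252.25123605]), 'tcp_rot': array([-1.79895504e+02, -1.02514008e-02,  1.66316291e+02]), 'ft_force': array([0.12785114, 0.60603229, 0.04573037]), 'wrist_torque': array([-0.05995544,  0.00826656, -0.06758198]), 'finger_gap': 85.39438920184844}
scene [[557.14224297   0.         321.33094254]
 [  0.         557.14224297 241.21594465]
 [  0.           0.           1.        ]] -0.04406071256746558 [ 286.15834826 -799.47091003  816.15224177] [-129.50807463   -0.86782395  -15.77793043]
side [[444.67518755   0.         316.22575363]
 [  0.         444.67518755 239.49066647]
 [  0.           0.           1.        ]] 0.010220654824170748 [455.44750964 634.64565036 686.19013519] [-1.32583190e+02 -1.16867249e-01 -1.74154123e+02]
wrist [[344.99529959   0.         314.28689109]
 [  0.         344.99529959 237.21710772]
 [  0.           0.           1.        ]] -0.03710346950297762 [ 62.43744411 602.90851742 373.3948306 ] [1.61478200e+02 2.70177105e-02 7.63224413e+01]
```

View pics/scene0.png

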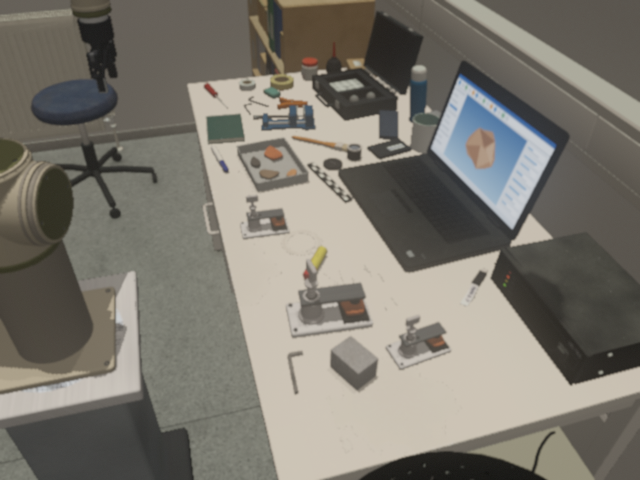

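View pics/side0.png

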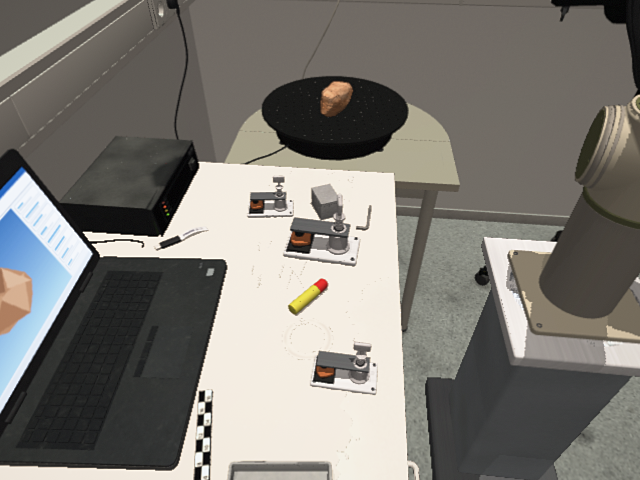

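View pics/wrist0.png

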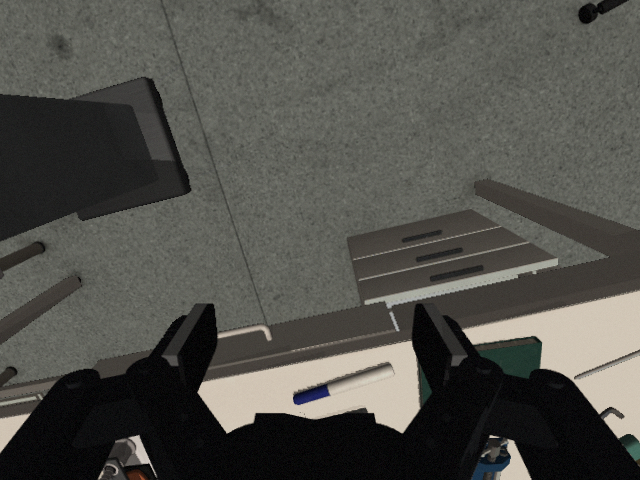

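Three clamps are visible: scene (264,218), (327,305) and (418,345); side (345,365), (323,240) and (270,200). The middle one looks largest, so I'll measure and crop to confirm.

```bash
cat > h.py <<'E'
import numpy as np, cv2
from scipy.spatial.transform import Rotation as Ro
def ray(s,uv):
    K=s["camera_matrix"]; d=np.array([s["k1"],0,0,0,0.])
    p=cv2.undistortPoints(np.array(uv,float).reshape(-1,1,2),K,d).reshape(-1,2)
    R=Ro.from_euler('xyz',s["orientation"],degrees=True).as_matrix()
    return np.array(s["xyz"]),np.c_[p,np.ones(len(p))]@R.T
def onz(s,uv,z):
    o,d=ray(s,uv); return o+d*((z-o[2])/d[:,2])[:,None]
def proj(s,P):
    R=Ro.from_euler('xyz',s["orientation"],degrees=True).as_matrix()
    c=(np.array(P,float).reshape(-1,3)-s["xyz"])@R
    q=c[:,:2]/c[:,2:]; q=q*(1+s["k1"]*(q**2).sum(1,keepdims=True))
    K=s["camera_matrix"]; return q*[K[0,0],K[1,1]]+[K[0,2],K[1,2]]
def tri(s1,uv1,s2,uv2):
    o1,d1=ray(s1,[uv1]);o2,d2=ray(s2,[uv2]);d1=d1[0];d2=d2[0]
    A=np.c_[d1,-d2];t=np.linalg.lstsq(A,o2-o1,rcond=None)[0]
    a=o1+t[0]*d1;b=o2+t[1]*d2
    return (a+b)/2,np.linalg.norm(a-b)
def crop(s,x0,y0,w,h,k,f):
    c=s["pixels"][y0:y0+h,x0:x0+w,::-1]; cv2.imwrite(f,cv2.resize(c,None,fx=k,fy=k,interpolation=cv2.INTER_CUBIC))
E
python3 - <<'E'
from bench import r
from h import *
S=r.snapshot("scene");D=r.snapshot("side")
crop(S,270,240,130,100,6,"pics/s1.png");crop(D,275,175,100,100,6,"pics/d1.png")
# sizes: base corners on z=12 (scene): rough widths
for n,uv in dict(far=[(240,231),(288,231)],mid=[(289,330),(371,324)],near=[(392,363),(450,348)]).items():
    p=onz(S,uv,12); print(n,p.round(),np.linalg.norm(p[0]-p[1]))
E
```

```text
far [[391. 219.  12.]
 [498. 191.  12.]] 111.03574193071151
mid [[ 431. -104.   12.]
 [ 588. -130.   12.]] 158.21415657859583
near [[ 592. -228.   12.]
 [ 709. -225.   12.]] 116.94008122833318
```

View pics/s1.png

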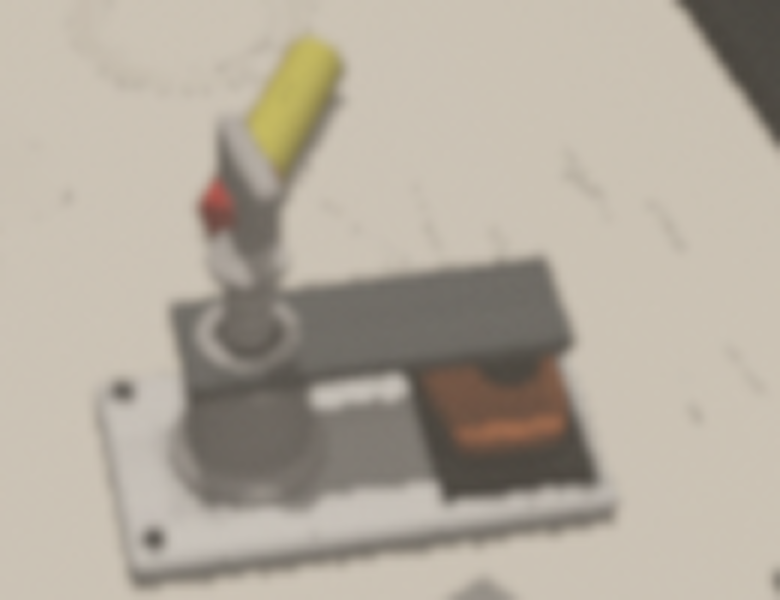

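View pics/d1.png

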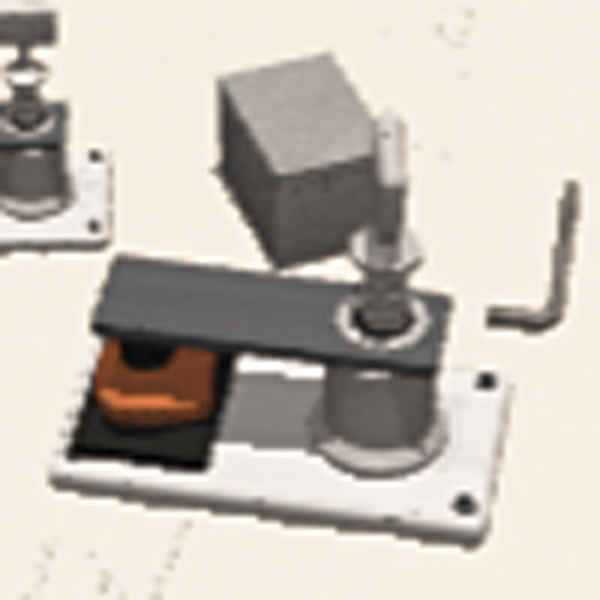

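The middle clamp measures about 158 mm long against about 115 mm for the other two, so it is the fixture. In the scene crop the wing's top face runs from about (228,122) to (270,190). In the side crop it is seen nearly end-on at (389,115–182).

```bash
python3 - <<'E'
from bench import r
from h import *
S=r.snapshot("scene");D=r.snapshot("side")
c=lambda x,y:(270+x/6-.4,240+y/6-.4)
d=lambda x,y:(275+x/6-.4,175+y/6-.4)
print("ringtop tri (strap hole)",tri(S,c(247,330),D,d(384,320)))
print("wing top",tri(S,c(249,155),D,d(389,147)))
a=onz(S,[c(228,122),c(270,190),c(249,155)],145);print(a.round(1),np.degrees(np.arctan2(*(a[1]-a[0])[[1,0]])))
b=onz(D,[d(387,112),d(392,182),d(389,147)],145);print(b.round(1),np.degrees(np.arctan2(*(b[1]-b[0])[[1,0]])))
print("collar",tri(S,c(246,262),D,d(388,245)))
# base holes & corners z=12
h=onz(S,[c(122,390),c(153,540)],12);print("holes S",h.round(1))
h=onz(D,[d(486,380),d(464,504)],12);print("holes D",h.round(1))
h=onz(S,[c(100,395),c(133,572),c(612,505)],12);print("corners S",h.round(1))
h=onz(D,[d(510,375),d(482,535),d(55,478)],12);print("corners D",h.round(1))
crop(S,295,250,50,50,12,"pics/s2.png");crop(D,320,180,40,50,12,"pics/d2.png")
E
```

```text
ringtop tri (strap hole) (array([480.39274733, -76.45730087,  67.43565267]), np.float64(2.105998939460839))
wing top (array([480.99671715, -77.72634514, 142.76956957]), np.float64(1.0132258450969853))
[[478.6 -64.  145. ]
 [482.9 -96.6 145. ]
 [480.9 -80.1 145. ]] -82.46914282173111
[[482.3 -93.9 145. ]
 [478.2 -56.  145. ]
 [480.4 -74.6 145. ]] 96.1358108934512
collar (array([479.842243  , -78.85041175,  99.59945455]), np.float64(1.1043200078236721))
holes S [[ 448.6  -39.3   12. ]
 [ 442.9 -105.9   12. ]]
holes D [[ 441.2 -109.7   12. ]
 [ 446.6  -43.1   12. ]]
corners S [[ 441.   -39.7   12. ]
 [ 433.7 -117.2   12. ]
 [ 588.8 -129.7   12. ]]
corners D [[ 432.4 -113.4   12. ]
 [ 439.6  -28.3   12. ]
 [ 593.8  -41.    12. ]]
```

View pics/s2.png

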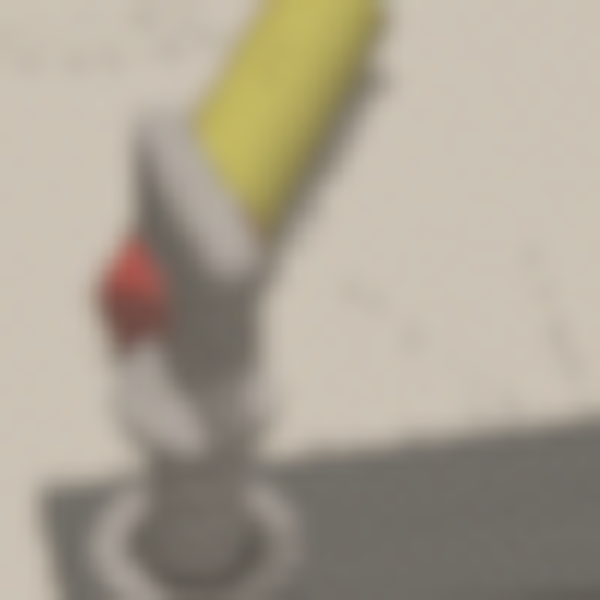

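View pics/d2.png

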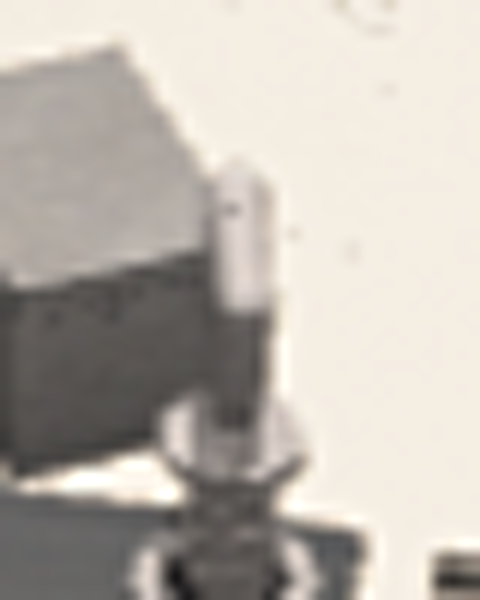

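The axis is at about (480.7, -77.3) and the wing's long axis at about 95°, so the jaws should open along about 5°. I'll travel above it in 3 calls. The total shift is about (339, -660, -40) with a turn of about -71°.

Request:
{"op": "drive_tool", "data": {
  "moves": [
    [[17,-33,-2],-3.5],
    [[34,-66,-4],-7],
    [[51,-99,-6],-10.5],
    [[68,-132,-8],-14],
    [[85,-165,-10],-17.5],
    [[102,-198,-12],-21],
    [[119,-231,-14],-24.5],
    [[136,-264,-16],-28]
  ]
}}

```text
time: 1.02
tool_pos: [278.2, 317.4, 237.3]
tcp_rot: [180.0, 0.0, 138.2]
ft_force: [1.3, 0.3, 0.8]
finger_gap: 85.4
```

Request:
{"op": "drive_tool", "data": {
  "moves": [
    [[17,-33,-2],-3.5],
    [[34,-66,-4],-7],
    [[51,-99,-6],-10.5],
    [[68,-132,-8],-14],
    [[85,-165,-10],-17.5],
    [[102,-198,-12],-21],
    [[119,-231,-14],-24.5],
    [[136,-264,-16],-28]
  ]
}}

```text
time: 1.68
tool_pos: [414.5, 53.1, 221.6]
tcp_rot: [179.9, 0.0, 110.1]
ft_force: [0.9, 1.5, 0.5]
finger_gap: 86.0
```

Request:
{"op": "drive_tool", "data": {
  "moves": [
    [[17,-33,-2],-3.5],
    [[34,-66,-4],-7],
    [[51,-99,-6],-10.5],
    [[67,-132,-8],-15],
    [[67,-132,-8],-15],
    [[67,-132,-8],-15],
    [[67,-132,-8],-15],
    [[67,-132,-8],-15]
  ]
}}

```text
time: 2.35
tool_pos: [480.6, -76.1, 213.4]
tcp_rot: [-180.0, -0.0, 95.4]
ft_force: [-0.8, 0.5, 0.0]
finger_gap: 85.4
```

```bash
python3 - <<'E'
from bench import r
from h import *
for n in ["scene","side","wrist"]:
    s=r.snapshot(n)
    if n=="wrist": cv2.imwrite("pics/w1.png",s["pixels"][:,:,::-1]); print(proj(s,[[480.7,-77.3,145],[480.7,-77.3,66]]),s["xyz"])
    if n=="scene": crop(s,260,200,120,100,6,"pics/s3.png")
E
```

```text
[[313.56487287 269.93801306]
 [313.70582951 230.53378198]] [473.06820597   6.36914015 334.6062164 ]
```

View pics/w1.png

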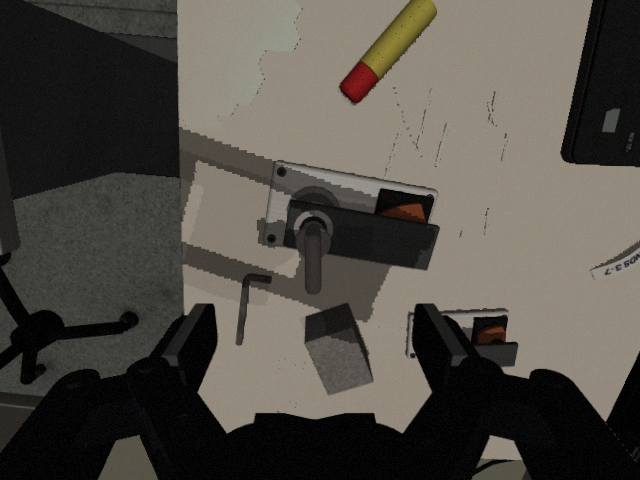

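View pics/s3.png

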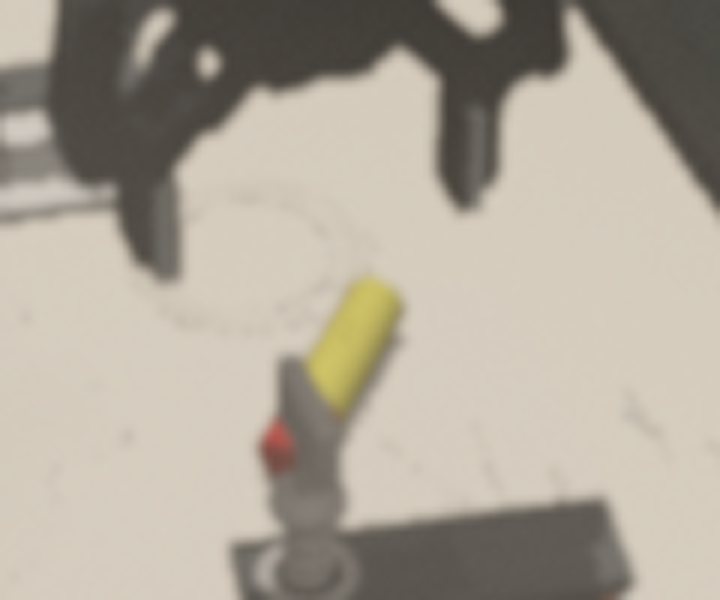

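The wrist picture shows the wing at (313, 235–293), upright in the image and midway between the fingers (column 313). I'll measure its edges.

```bash
python3 - <<'E'
from bench import r
from h import *
s=r.snapshot("wrist"); crop(s,280,200,70,110,6,"pics/w2.png")
g=cv2.cvtColor(s["pixels"],cv2.COLOR_RGB2GRAY)
for y in range(244,296,6): print(y,g[y,296:332])
E
```

```text
244 [46 47 44 48 47 48 48 47 38 34 45 47 44 44 48 50 51 51 50 53 46 48 45 42
 34 42 49 49 48 43 46 51 44 48 38 17]
250 [127 117  48  48  46  47  46  45  39  36  44  44  44  45  50  50  49  51
  51  51  49  48  44  42  34  40  53  49  48  49  48  49  29  15  21  17]
256 [142 141 131  75  74  77  75  63  39  35  41  42  48  48  51  50  49  45
  54  50  50  48  45  43  35  45  57  71  74  74  75  74  78  77  72  74]
262 [142 142 128  77  76  77  75  77  69  32  43  43  45  47  47  51  48  52
  52  54  52  48  48  41  37  57  77  73  76  76  73  73  75  79  76  76]
268 [78 74 75 76 79 75 75 73 67 31 43 45 44 47 50 49 50 50 51 49 50 52 47 41
 42 64 73 73 74 77 76 76 71 73 75 73]
274 [75 72 76 76 78 72 78 77 69 30 38 45 44 46 49 51 54 51 53 52 48 45 46 43
 39 65 72 74 74 78 75 75 75 77 73 80]
280 [72 73 78 76 74 75 75 74 69 38 39 44 40 48 51 49 50 51 48 50 47 47 48 40
 44 67 75 75 77 77 74 76 76 79 75 74]
286 [74 73 75 72 74 75 75 77 71 38 38 41 43 44 45 50 50 48 51 49 47 51 44 47
 42 65 79 76 77 75 81 78 76 80 75 77]
292 [77 76 71 74 79 75 73 73 75 74 70 47 39 44 46 49 48 46 47 47 47 47 50 62
 76 76 74 76 79 74 72 75 71 74 80 75]
```

View pics/w2.png

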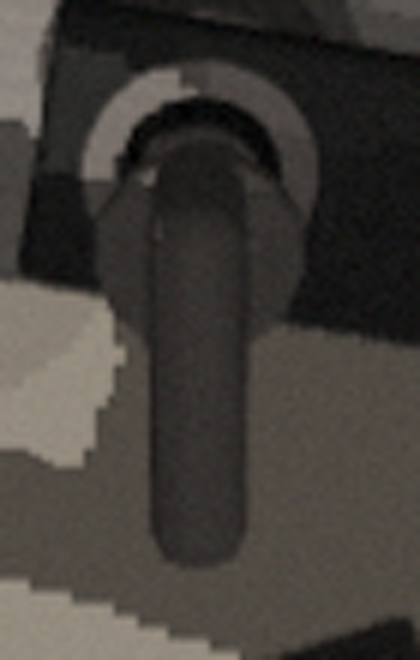

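```bash
python3 - <<'E'
from bench import r
from h import *
s=r.snapshot("wrist")
print(onz(s,[(312.7,234),(312.7,294)],145))
# strap hole ring outer: crop x 83..320, y 60..? 
print(onz(s,[(280+200/6,200+60/6)],66))
E
```

```text
[[478.18960097 -55.02471258 145.        ]
 [481.79324017 -93.57842028 145.        ]]
[[478.90566366 -60.39279205  66.        ]]
```

Request:
{"op": "drive_tool", "data": {
  "moves": [
    [[0,0,-10],0],
    [[0,0,-20],0],
    [[0,0,-30],0],
    [[0,0,-40],0],
    [[0,0,-50],0],
    [[0,0,-60],0],
    [[0,0,-70],0],
    [[0,0,-77],0]
  ],
  "fingers": 30
}}

```text
time: 3.27
tool_pos: [480.3, -76.9, 134.5]
tcp_rot: [-179.9, -0.0, 95.3]
ft_force: [0.6, -1.1, -0.3]
finger_gap: 30.2
```

Request:
{"op": "drive_tool", "data": {
  "moves": [
    [[0,0,0],0],
    [[0,0,0],0],
    [[0,0,0],0],
    [[0,0,0],0],
    [[0,0,0],0],
    [[0,0,0],0],
    [[0,0,0],0],
    [[0,0,0],0]
  ],
  "fingers": 0,
  "squeeze": 25
}}

```text
time: 3.93
tool_pos: [479.9, -76.9, 135.8]
tcp_rot: [-179.9, -0.0, 95.3]
ft_force: [-5.2, 0.5, -4.6]
finger_gap: 9.6
```

Request:
{"op": "drive_tool", "data": {
  "moves": [
    [[0,0,0],4],
    [[0,0,0],8],
    [[0,0,0],12],
    [[0,0,0],17],
    [[0,0,0],22],
    [[0,0,0],27],
    [[0,0,0],32],
    [[0,0,0],32]
  ]
}}

```text
time: 4.6
tool_pos: [480.0, -76.8, 135.9]
tcp_rot: [-179.9, -0.1, 127.6]
ft_force: [-5.8, 0.5, -3.2]
finger_gap: 9.5
```

```bash
python3 - <<'E'
from bench import r
from h import *
s=r.snapshot("side"); crop(s,290,150,100,100,6,"pics/d3.png")
s=r.snapshot("wrist"); cv2.imwrite("pics/w3.png",s["pixels"][:,:,::-1])
x=r.sense();print(x["tool_pos"],x["ft_force"],x["wrist_torque"],x["joint_pos"])
E
```

```text
[480.01391332 -76.84199655 135.88660742] [-5.99245959  0.62593551 -4.61251142] [ 0.12325879  0.69392503 -0.01258221] [-1.51346416e+01 -5.08971291e+00  1.10568587e+02 -8.79858863e-03
  7.46407259e+01 -5.23285752e+01]
```

View pics/d3.png

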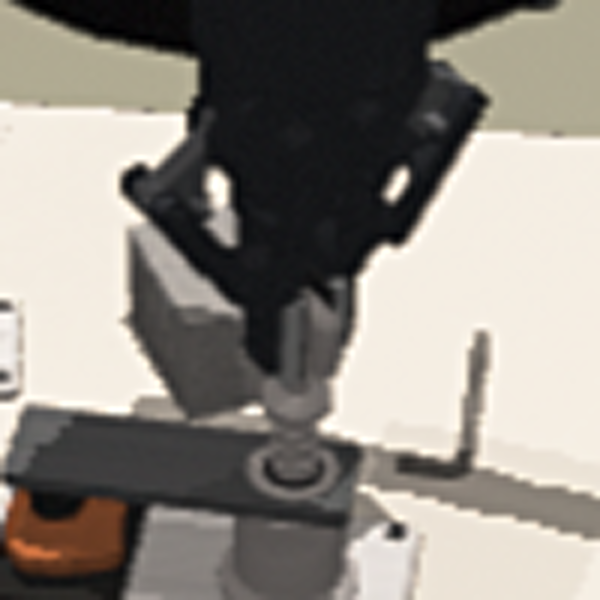

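View pics/w3.png

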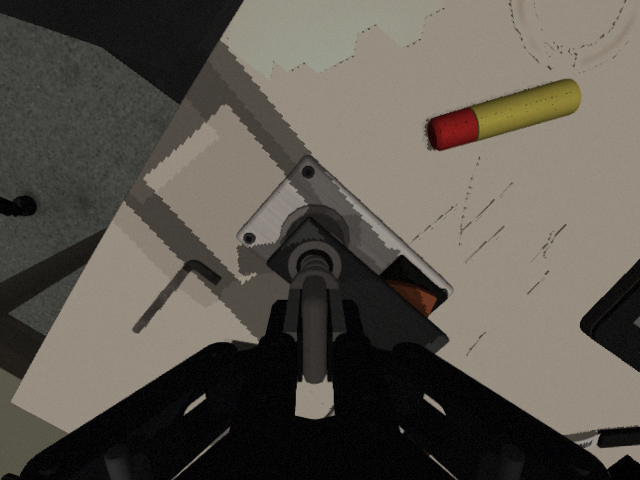

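The wing is gripped and has turned. In the side crop the collar sits at (297,400), above the strap ring at (290,470). Next I'll open the fingers a little so the bolt can sink, and compare.

Request:
{"op": "drive_tool", "data": {
  "moves": [
    [[0,0,0],0],
    [[0,0,0],0],
    [[0,0,0],0],
    [[0,0,0],0],
    [[0,0,0],0],
    [[0,0,0],0],
    [[0,0,0],0],
    [[0,0,0],0]
  ],
  "fingers": 16
}}

```text
time: 5.37
tool_pos: [480.9, -77.0, 136.3]
tcp_rot: [180.0, 0.0, 127.3]
ft_force: [0.4, 0.0, 0.5]
finger_gap: 15.7
```

```bash
python3 - <<'E'
from bench import r
from h import *
s=r.snapshot("side"); crop(s,290,150,100,100,6,"pics/d4.png")
x=r.sense();print(x["tool_pos"],x["ft_force"],x["wrist_torque"],x["finger_gap"])
E
```

```text
[480.90322636 -77.02697414 136.27997759] [-0.10569571 -0.12022065  0.38212748] [-0.04451803  0.02438457 -0.0120658 ] 15.714140899205344
```

View pics/d4.png

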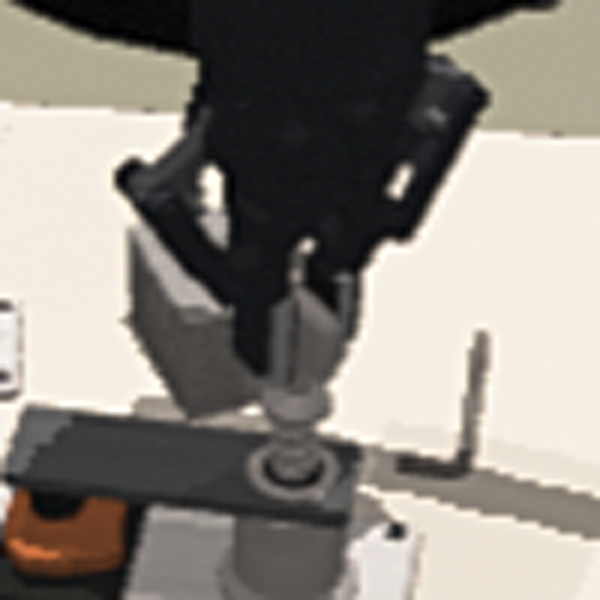

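Not dropped: the collar is still at (297,400). The gripped pose also showed the axis about 1 mm toward -x, so I'll shift by that. Then close, turn another 30° and open.

Request:
{"op": "drive_tool", "data": {
  "moves": [
    [[-1,0,0],0],
    [[-1,0,0],0],
    [[-1,0,0],0],
    [[-1,0,0],0],
    [[-1,0,0],0],
    [[-1,0,0],0],
    [[-1,0,0],0],
    [[-1,0,0],0]
  ],
  "fingers": 0
}}

```text
time: 6.08
tool_pos: [480.2, -77.2, 136.5]
tcp_rot: [180.0, 0.0, 127.3]
ft_force: [3.3, -2.7, 0.5]
finger_gap: 9.7
```

Request:
{"op": "drive_tool", "data": {
  "moves": [
    [[0,0,0],4],
    [[0,0,0],8],
    [[0,0,0],12],
    [[0,0,0],16],
    [[0,0,0],20],
    [[0,0,0],24],
    [[0,0,0],28],
    [[0,0,0],28]
  ]
}}

```text
time: 6.75
tool_pos: [480.3, -76.9, 136.5]
tcp_rot: [180.0, 0.1, 155.6]
ft_force: [4.5, -2.1, -1.7]
finger_gap: 9.6
```

Request:
{"op": "drive_tool", "data": {
  "moves": [
    [[0,0,0],0],
    [[0,0,0],0],
    [[0,0,0],0],
    [[0,0,0],0],
    [[0,0,0],0],
    [[0,0,0],0],
    [[0,0,0],0],
    [[0,0,0],0]
  ],
  "fingers": 16
}}

```text
time: 7.42
tool_pos: [479.9, -77.0, 136.3]
tcp_rot: [-180.0, -0.0, 155.3]
ft_force: [0.1, -1.1, -0.3]
finger_gap: 15.6
```

```bash
python3 - <<'E'
from bench import r
from h import *
s=r.snapshot("side"); crop(s,290,150,100,100,6,"pics/d5.png")
x=r.sense();print(x["tool_pos"],x["ft_force"],x["wrist_torque"],x["joint_pos"][5])
E
```

```text
[479.88710094 -77.01519666 136.28852987] [-0.02539136 -0.25419029  0.38584677] [ 0.04665978 -0.03012083 -0.0446031 ] -80.47797353499523
```

View pics/d5.png

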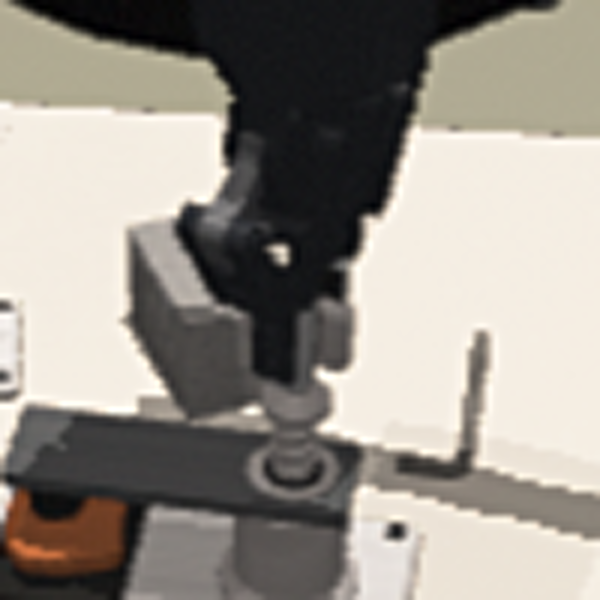

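The collar is unchanged at (297,400) after 60° in total. Another step of about 25°.

Request:
{"op": "drive_tool", "data": {
  "moves": [
    [[0.4,0,0],0],
    [[0.4,0,0],0],
    [[0.4,0,0],0],
    [[0.4,0,0],0],
    [[0.4,0,0],0],
    [[0.4,0,0],0],
    [[0.4,0,0],0],
    [[0.4,0,0],0]
  ],
  "fingers": 0
}}

```text
time: 8.13
tool_pos: [480.2, -76.9, 136.2]
tcp_rot: [180.0, -0.0, 155.3]
ft_force: [-2.2, 1.7, 1.0]
finger_gap: 9.5
```

Request:
{"op": "drive_tool", "data": {
  "moves": [
    [[0,0,0],4],
    [[0,0,0],8],
    [[0,0,0],12],
    [[0,0,0],16],
    [[0,0,0],20],
    [[0,0,0],24],
    [[0,0,0],24],
    [[0,0,0],24]
  ]
}}

```text
time: 8.8
tool_pos: [480.2, -76.7, 135.8]
tcp_rot: [180.0, -0.0, 179.2]
ft_force: [0.7, 2.5, -4.1]
finger_gap: 9.8
```

Request:
{"op": "drive_tool", "data": {
  "moves": [
    [[0,0,0],0],
    [[0,0,0],0],
    [[0,0,0],0],
    [[0,0,0],0],
    [[0,0,0],0],
    [[0,0,0],0],
    [[0,0,0],0],
    [[0,0,0],0]
  ],
  "fingers": 16
}}

```text
time: 9.47
tool_pos: [480.3, -77.1, 136.3]
tcp_rot: [-180.0, 0.0, 179.3]
ft_force: [-0.2, -0.6, 0.1]
finger_gap: 16.2
```

```bash
python3 - <<'E'
from bench import r
from h import *
s=r.snapshot("side"); crop(s,290,150,100,100,6,"pics/d6.png")
x=r.sense();print(x["tool_pos"],x["ft_force"],x["wrist_torque"],x["joint_pos"][5])
E
```

```text
[480.30022308 -77.04197335 136.31090401] [ 0.05674509 -0.21212158 -0.78345678] [-0.01225043 -0.0216142   0.03363258] -104.46697367364364
```

View pics/d6.png

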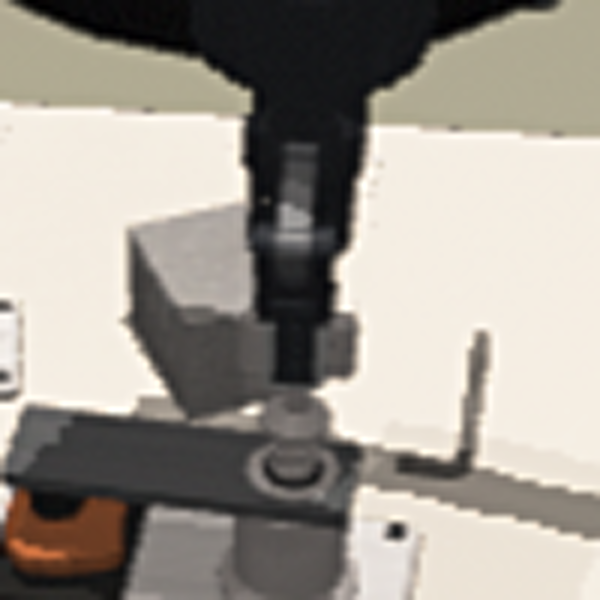

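Not dropped after 84°: the collar's lower edge is unchanged at about row 432. Another 22°.

Request:
{"op": "drive_tool", "data": {
  "moves": [
    [[0,0.2,0],0],
    [[0,0.2,0],0],
    [[0,0.2,0],0],
    [[0,0.2,0],0],
    [[0,0.2,0],0],
    [[0,0.2,0],0],
    [[0,0.2,0],0],
    [[0,0.2,0],0]
  ],
  "fingers": 0
}}

```text
time: 10.18
tool_pos: [480.4, -76.7, 136.3]
tcp_rot: [180.0, 0.0, 179.3]
ft_force: [1.0, 1.1, 0.1]
finger_gap: 9.6
```

Request:
{"op": "drive_tool", "data": {
  "moves": [
    [[0,0,0],4],
    [[0,0,0],8],
    [[0,0,0],12],
    [[0,0,0],16],
    [[0,0,0],20],
    [[0,0,0],22],
    [[0,0,0],22],
    [[0,0,0],22]
  ]
}}

```text
time: 10.85
tool_pos: [480.4, -76.6, 136.6]
tcp_rot: [180.0, 0.0, -158.8]
ft_force: [-0.1, 3.8, 3.3]
finger_gap: 9.2
```

Request:
{"op": "drive_tool", "data": {
  "moves": [
    [[0,0,0],0],
    [[0,0,0],0],
    [[0,0,0],0],
    [[0,0,0],0],
    [[0,0,0],0],
    [[0,0,0],0],
    [[0,0,0],0],
    [[0,0,0],0]
  ],
  "fingers": 16
}}

```text
time: 11.52
tool_pos: [480.3, -76.9, 136.3]
tcp_rot: [-180.0, -0.0, -158.7]
ft_force: [0.7, -0.2, -1.3]
finger_gap: 15.7
```

```bash
python3 - <<'E'
from bench import r
from h import *
s=r.snapshot("side"); crop(s,290,150,100,100,6,"pics/d7.png")
x=r.sense();print(x["tool_pos"],x["ft_force"],x["wrist_torque"],x["joint_pos"][5])
s=r.snapshot("scene"); crop(s,260,220,100,100,6,"pics/s7.png")
E
```

```text
[480.28330554 -76.85920687 136.26710107] [-0.15964306  0.82916659 -0.47470447] [0.01645668 0.02626642 0.06373608] -126.44472734162207
```

View pics/d7.png

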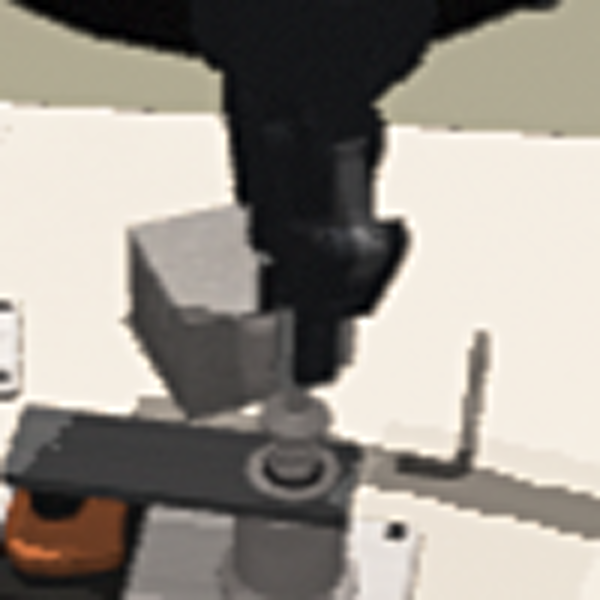

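View pics/s7.png

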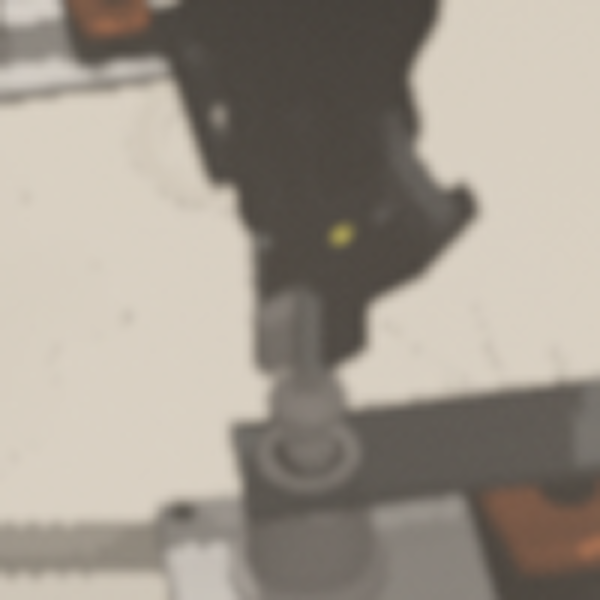

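The collar's top edge looks lower in d6 and d7 (about 393) than in d4 and d5 (about 378). A montage will compare them properly.

```bash
python3 - <<'E'
import cv2,numpy as np
a=[cv2.imread(f"pics/d{i}.png")[340:520,230:360] for i in (3,4,5,6,7)]
m=np.hstack(a); cv2.imwrite("pics/m7.png",m)
for x in a: print(cv2.cvtColor(x,cv2.COLOR_BGR2GRAY)[20:160:5,58:74].mean(1).round().astype(int))
E
```

```text
[ 76  75  74  73  77  78  82 105 129 125 123 116  94  79  89 102  88  91
  89  85  90  99  91  91  51  41  88 120]
[ 70  69  68  70  73  80  80 100 128 125 124 125  96  78  90  99  82  84
 105 104  85  94 101  95  50  41  89 120]
[ 53  51  50  50  54  69  79 102 127 123 123 125  97  77  92 110  82  84
 108 104  82  92 111  97  49  40  88 120]
[ 23  25  23  21  22  60  83  86  83  80  80 110 123 122 123 118  87  82
  97  95  82  92 107  93  47  40  89 120]
[ 38  36  35  36  41  62  80  86  82  80  84 116 126 121 121 114  84  79
  95  95  83  91 108  93  46  40  88 120]
```

View pics/m7.png

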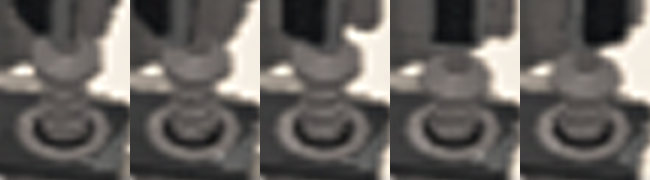

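Confirmed. The collar band moved down about 20 crop px (3.3 px, about 8–9 mm) between d5 and d6, so it dropped between 60° and 84°, and I then turned 22° further back. The bolt's turn is now about -34° ± 12°, so it needs about 390° forward. I'll lower 8 mm and grip, make 208° in four calls sinking about 1.15 mm each, then check.

Request:
{"op": "drive_tool", "data": {
  "moves": [
    [[0,0,-2],0],
    [[0,0,-4],0],
    [[0,0,-6],0],
    [[0,0,-8],0],
    [[0,0,-8],0],
    [[0,0,-8],0],
    [[0,0,-8],0],
    [[0,0,-8],0]
  ]
}}

```text
time: 12.28
tool_pos: [480.4, -76.8, 128.4]
tcp_rot: [-180.0, 0.0, -158.7]
ft_force: [0.2, 0.4, 0.1]
finger_gap: 16.1
```

Request:
{"op": "drive_tool", "data": {
  "moves": [
    [[0,0,0],0],
    [[0,0,0],0],
    [[0,0,0],0],
    [[0,0,0],0],
    [[0,0,0],0],
    [[0,0,0],0],
    [[0,0,0],0],
    [[0,0,0],0]
  ],
  "fingers": 0
}}

```text
time: 12.95
tool_pos: [480.3, -76.6, 128.3]
tcp_rot: [180.0, 0.0, -158.7]
ft_force: [-2.2, 4.5, 2.9]
finger_gap: 9.5
```

Request:
{"op": "drive_tool", "data": {
  "moves": [
    [[0,0,-0.1],-4],
    [[0,0,-0.2],-10],
    [[0,0,-0.4],-17],
    [[0,0,-0.5],-24],
    [[0,0,-0.7],-31],
    [[0,0,-0.8],-38],
    [[0,0,-1],-45],
    [[0,0,-1.2],-52]
  ]
}}

```text
time: 13.62
tool_pos: [480.3, -77.0, 127.1]
tcp_rot: [-180.0, 0.0, 149.0]
ft_force: [-3.3, 0.4, -0.0]
finger_gap: 9.6
```

Request:
{"op": "drive_tool", "data": {
  "moves": [
    [[0,0,-0.1],-6.5],
    [[0,0,-0.3],-13],
    [[0,0,-0.4],-19.5],
    [[0,0,-0.6],-26],
    [[0,0,-0.7],-32.5],
    [[0,0,-0.9],-39],
    [[0,0,-1],-45.5],
    [[0,0,-1.2],-52]
  ]
}}

```text
time: 14.28
tool_pos: [479.9, -77.2, 125.8]
tcp_rot: [-179.9, 0.0, 97.0]
ft_force: [-2.4, 0.7, 1.6]
finger_gap: 9.4
```

Request:
{"op": "drive_tool", "data": {
  "moves": [
    [[0,0,-0.1],-6.5],
    [[0,0,-0.3],-13],
    [[0,0,-0.4],-19.5],
    [[0,0,-0.6],-26],
    [[0,0,-0.7],-32.5],
    [[0,0,-0.9],-39],
    [[0,0,-1],-45.5],
    [[0,0,-1.2],-52]
  ]
}}

```text
time: 14.95
tool_pos: [479.5, -77.1, 124.4]
tcp_rot: [-179.9, 0.1, 45.0]
ft_force: [-4.8, 1.4, 4.0]
finger_gap: 9.7
```

```bash
python3 - <<'E'
from bench import r
from h import *
s=r.snapshot("side"); crop(s,290,150,100,100,6,"pics/d8.png")
x=r.sense();print(x["tool_pos"],x["ft_force"],x["wrist_torque"],x["joint_pos"][5])
a=[cv2.imread(f"pics/d{i}.png")[340:520,230:360] for i in (5,7,8)]
cv2.imwrite("pics/m8.png",cv2.resize(np.hstack(a),None,fx=2,fy=2))
for q in a: print(cv2.cvtColor(q,cv2.COLOR_BGR2GRAY)[20:160:5,58:74].mean(1).round().astype(int))
E
```

```text
[479.44326951 -77.04699256 124.35920274] [-5.36871668  1.51488743  4.52287376] [ 0.42809386  0.89035168 -0.1166723 ] 30.399193802981486
[ 53  51  50  50  54  69  79 102 127 123 123 125  97  77  92 110  82  84
 108 104  82  92 111  97  49  40  88 120]
[ 38  36  35  36  41  62  80  86  82  80  84 116 126 121 121 114  84  79
  95  95  83  91 108  93  46  40  88 120]
[ 77  77  77  77  77  80  81  80  80  80  79  80  94 114 125 125 127 100
  85  87  89  90 100  98  53  41  88 120]
```

View pics/m8.png

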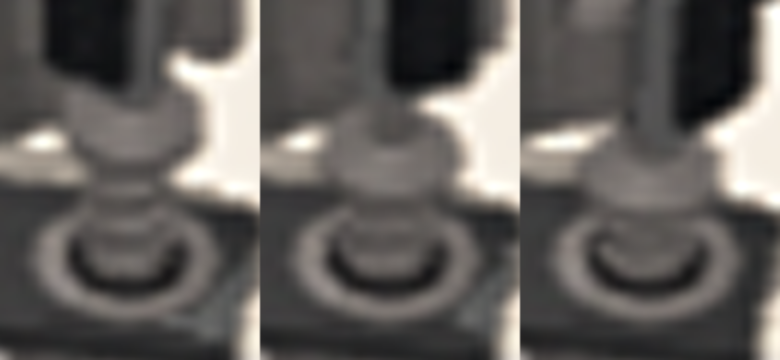

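The bolt is sinking with the turn: the collar band is about 10 crop px lower again. One more forward call brings it to 208°, then open to 60 mm (clears the 41 mm wing diagonal) and turn back 180° empty.

Request:
{"op": "drive_tool", "data": {
  "moves": [
    [[0,0,-0.1],-6.5],
    [[0,0,-0.3],-13],
    [[0,0,-0.4],-19.5],
    [[0,0,-0.6],-26],
    [[0,0,-0.7],-32.5],
    [[0,0,-0.9],-39],
    [[0,0,-1],-45.5],
    [[0,0,-1.2],-52]
  ]
}}

```text
time: 15.67
tool_pos: [479.4, -76.7, 123.2]
tcp_rot: [180.0, 0.1, -7.0]
ft_force: [-8.1, 3.6, 7.5]
finger_gap: 10.0
```

Request:
{"op": "drive_tool", "data": {
  "moves": [
    [[0,0,0],0],
    [[0,0,0],0],
    [[0,0,0],0],
    [[0,0,0],0],
    [[0,0,0],0],
    [[0,0,0],0],
    [[0,0,0],0],
    [[0,0,0],0]
  ],
  "fingers": 60
}}

```text
time: 16.33
tool_pos: [480.3, -76.9, 123.5]
tcp_rot: [180.0, -0.0, -6.7]
ft_force: [-0.7, -0.2, 0.6]
finger_gap: 59.5
```

```bash
python3 - <<'E'
from bench import r
from h import *
s=r.snapshot("side"); crop(s,290,150,100,100,6,"pics/d9.png")
x=r.sense();print(x["tool_pos"],x["ft_force"],x["finger_gap"],x["joint_pos"][5])
s=r.snapshot("wrist"); cv2.imwrite("pics/w9.png",s["pixels"][:,:,::-1])
E
```

```text
[480.31579312 -76.81834885 123.4937614 ] [ 0.54401146  0.70252435 -0.02758629] 59.90748103322323 81.53845698977312
```

View pics/d9.png

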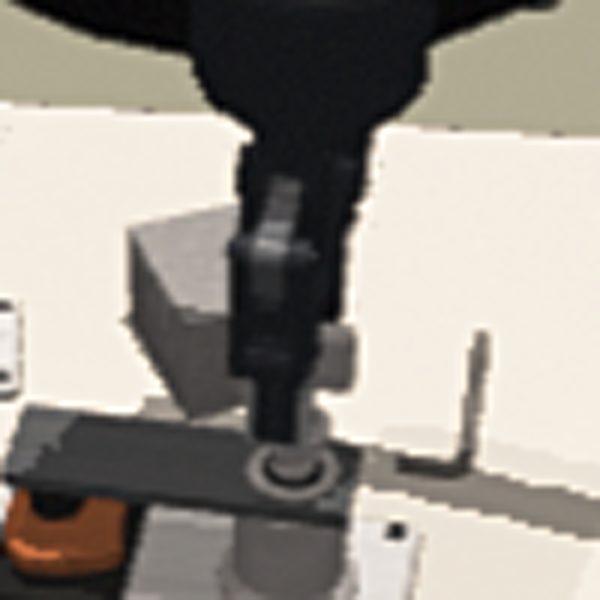

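View pics/w9.png

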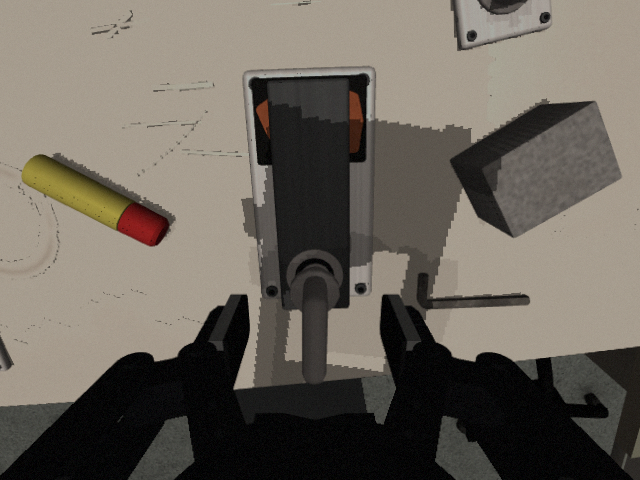

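The wing is vertical in the wrist picture at (314,340), still aligned with the tool. Now turn back 180° open, then close.

Request:
{"op": "drive_tool", "data": {
  "moves": [
    [[0,0,0],7],
    [[0,0,0],14],
    [[0,0,0],21],
    [[0,0,0],28],
    [[0,0,0],35],
    [[0,0,0],42],
    [[0,0,0],49],
    [[0,0,0],56]
  ]
}}

```text
time: 17.1
tool_pos: [480.3, -76.8, 123.5]
tcp_rot: [180.0, -0.0, 49.7]
ft_force: [0.0, -0.1, 0.1]
finger_gap: 60.2
```

Request:
{"op": "drive_tool", "data": {
  "moves": [
    [[0,0,0],7],
    [[0,0,0],14],
    [[0,0,0],21],
    [[0,0,0],28],
    [[0,0,0],35],
    [[0,0,0],42],
    [[0,0,0],49],
    [[0,0,0],56]
  ]
}}

```text
time: 17.77
tool_pos: [480.3, -76.8, 123.5]
tcp_rot: [180.0, 0.0, 105.7]
ft_force: [0.4, -0.3, -0.1]
finger_gap: 59.9
```

Request:
{"op": "drive_tool", "data": {
  "moves": [
    [[0,0,0],7],
    [[0,0,0],14],
    [[0,0,0],21],
    [[0,0,0],28],
    [[0,0,0],35],
    [[0,0,0],42],
    [[0,0,0],49],
    [[0,0,0],56]
  ]
}}

```text
time: 18.43
tool_pos: [480.3, -76.8, 123.5]
tcp_rot: [-180.0, -0.0, 161.7]
ft_force: [-0.3, -0.7, 1.0]
finger_gap: 60.3
```

Request:
{"op": "drive_tool", "data": {
  "moves": [
    [[0,0,0],7],
    [[-0.3,0,0],12],
    [[-0.3,0,0],12],
    [[-0.3,0,0],12],
    [[-0.3,0,0],12],
    [[-0.3,0,0],12],
    [[-0.3,0,0],12],
    [[-0.3,0,0],12]
  ]
}}

```text
time: 19.1
tool_pos: [480.0, -76.8, 123.5]
tcp_rot: [-180.0, 0.0, 173.3]
ft_force: [0.2, 0.1, 0.4]
finger_gap: 59.9
```

```bash
python3 - <<'E'
from bench import r
from h import *
s=r.snapshot("side"); crop(s,290,150,100,100,6,"pics/d10.png")
x=r.sense();print(x["tool_pos"],x["ft_force"],x["finger_gap"],x["joint_pos"][5])
s=r.snapshot("wrist"); cv2.imwrite("pics/w10.png",s["pixels"][:,:,::-1])
E
```

```text
[480.02480394 -76.82299847 123.50899561] [ 0.5088152  -0.08963106 -0.00230214] 59.68657456580623 -98.41624781867661
```

View pics/w10.png

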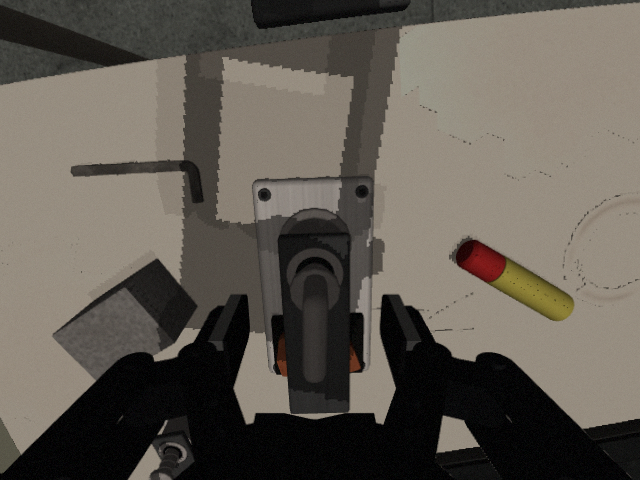

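View pics/d10.png

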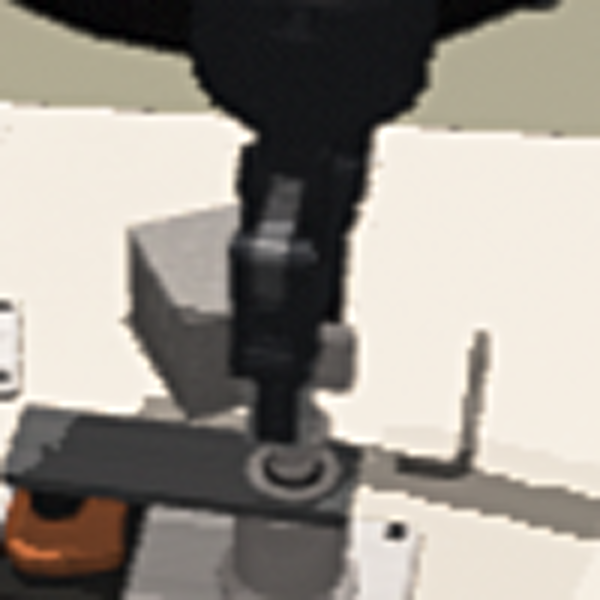

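The wing is again centred and aligned at (314,340), midway between the open fingers. I'll close and turn forward 182° in four calls.

Request:
{"op": "drive_tool", "data": {
  "moves": [
    [[0,0,0],0],
    [[0,0,0],0],
    [[0,0,0],0],
    [[0,0,0],0],
    [[0,0,0],0],
    [[0,0,0],0],
    [[0,0,0],0],
    [[0,0,0],0]
  ],
  "fingers": 0
}}

```text
time: 19.87
tool_pos: [480.0, -76.8, 123.5]
tcp_rot: [180.0, -0.0, 173.3]
ft_force: [0.4, 0.4, 0.1]
finger_gap: 9.7
```

Request:
{"op": "drive_tool", "data": {
  "moves": [
    [[0,0,-0.1],-6],
    [[0,0,-0.3],-12],
    [[0,0,-0.4],-18],
    [[0,0,-0.5],-24],
    [[0,0,-0.7],-30],
    [[0,0,-0.8],-36],
    [[0,0,-1],-42],
    [[0,0,-1.1],-48]
  ]
}}

```text
time: 20.53
tool_pos: [479.9, -76.9, 122.4]
tcp_rot: [-180.0, -0.0, 125.0]
ft_force: [-0.8, 0.2, 2.0]
finger_gap: 9.5
```

Request:
{"op": "drive_tool", "data": {
  "moves": [
    [[0,0,-0.1],-6],
    [[0,0,-0.3],-12],
    [[0,0,-0.4],-18],
    [[0,0,-0.5],-24],
    [[0,0,-0.7],-30],
    [[0,0,-0.8],-36],
    [[0,0,-1],-42],
    [[0,0,-1.1],-48]
  ]
}}

```text
time: 21.2
tool_pos: [479.7, -76.9, 121.2]
tcp_rot: [-180.0, 0.0, 77.0]
ft_force: [-2.5, -0.5, 3.3]
finger_gap: 9.7
```

Request:
{"op": "drive_tool", "data": {
  "moves": [
    [[0,0,-0.1],-6],
    [[0,0,-0.3],-12],
    [[0,0,-0.4],-18],
    [[0,0,-0.5],-24],
    [[0,0,-0.7],-30],
    [[0,0,-0.8],-36],
    [[0,0,-1],-42],
    [[0,0,-1.1],-48]
  ]
}}

```text
time: 21.87
tool_pos: [479.6, -76.8, 120.0]
tcp_rot: [-180.0, 0.0, 29.0]
ft_force: [-1.2, -0.1, -0.6]
finger_gap: 9.3
```

```bash
python3 - <<'E'
from bench import r
from h import *
s=r.snapshot("side"); crop(s,290,150,100,100,6,"pics/d11.png")
x=r.sense();print(x["tool_pos"],x["ft_force"],x["wrist_torque"],x["finger_gap"],x["joint_pos"][5])
a=[cv2.imread(f"pics/d{i}.png")[340:520,230:360] for i in (5,7,8,11)]
cv2.imwrite("pics/m11.png",np.hstack(a))
E
```

```text
[479.63235511 -76.81692261 119.98113939] [-2.3053704   0.03889082  2.45268143] [-0.01250087  0.27161822 -0.11165078] 9.623706995630315 46.27798219791153
```

View pics/m11.png

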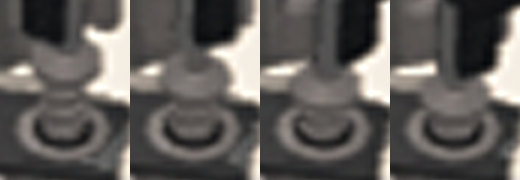

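The collar band keeps sinking. A last 38° brings the total to about 390°, then hold.

Request:
{"op": "drive_tool", "data": {
  "moves": [
    [[0,0,-0.1],-6],
    [[0,0,-0.3],-12],
    [[0,0,-0.4],-18],
    [[0,0,-0.6],-25],
    [[0,0,-0.7],-32],
    [[0,0,-0.8],-38],
    [[0,0,-0.8],-38],
    [[0,0,-0.8],-38]
  ]
}}

```text
time: 22.58
tool_pos: [479.6, -76.7, 119.3]
tcp_rot: [-180.0, 0.1, -8.4]
ft_force: [-3.3, 1.4, 3.3]
finger_gap: 9.4
```

Request:
{"op": "drive_tool", "data": {
  "moves": [
    [[0,0,0],0],
    [[0,0,0],0],
    [[0,0,0],0],
    [[0,0,0],0],
    [[0,0,0],0],
    [[0,0,0],0],
    [[0,0,0],0],
    [[0,0,0],0]
  ]
}}

```text
time: 23.25
tool_pos: [479.7, -76.7, 119.3]
tcp_rot: [-180.0, 0.0, -8.5]
ft_force: [-3.8, 1.5, 3.4]
finger_gap: 9.5
```

```bash
python3 - <<'E'
from bench import r
from h import *
s=r.snapshot("side"); crop(s,290,150,100,100,6,"pics/d12.png")
S=r.snapshot("scene"); crop(S,260,220,100,100,6,"pics/s12.png")
x=r.sense();print(x["tool_pos"],x["ft_force"],x["wrist_torque"],x["finger_gap"],x["joint_pos"][5],x["time"])
a=[cv2.imread(f"pics/d{i}.png") for i in (4,5,6,7,8,11,12)]
# collar band vertical shift via template match of the collar's lower rim (ref d5)
g=[cv2.cvtColor(q,cv2.COLOR_BGR2GRAY) for q in a]
t=g[1][395:436,268:328]
for i,q in zip((4,5,6,7,8,11,12),g):
    m=cv2.matchTemplate(q[380:480,263:333],t,cv2.TM_CCOEFF_NORMED);_,v,_,p=cv2.minMaxLoc(m);print(i,p[1]-15,round(v,2))
P=proj(s,[[480,-77,97-d] for d in (0,8,16)]);print(((P-P[0])[:,1]*6).round(1))
cv2.imwrite("pics/m12.png",np.hstack([q[340:520,230:360] for q in (a[1],a[3],a[5],a[6])]))
E
```

```text
[479.63657192 -76.71757518 119.30307086] [-5.0212255   1.36952417  4.13832651] [ 0.11096319  0.70286303 -0.0447456 ] 9.620297679128216 83.37057166171456 23.35
4 0 0.99
5 0 1.0
6 31 0.25
7 26 0.25
8 -15 0.53
11 -10 0.55
12 -15 0.67
[ 0.  17.7 35.3]
```

View pics/m12.png

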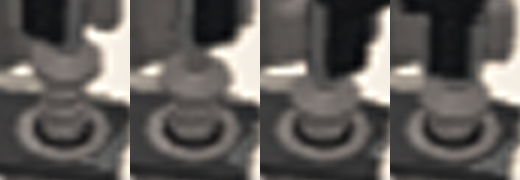

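View pics/s12.png

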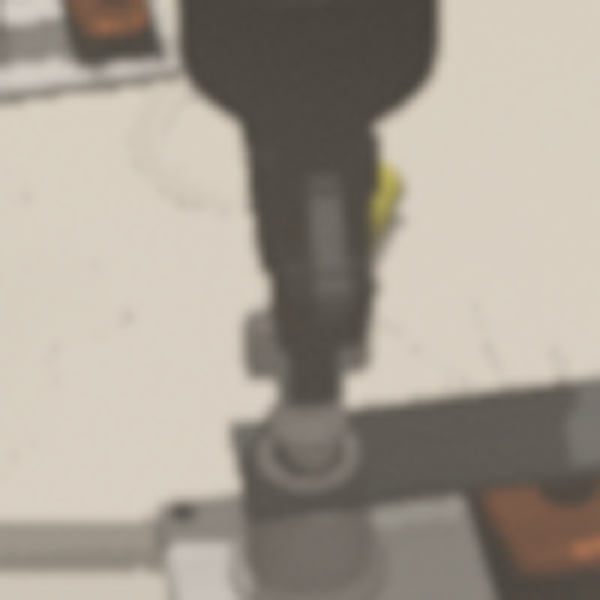

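```bash
python3 - <<'E'
import cv2,numpy as np
# collar's dark lower-rim edge: bright band -> darker below; find steepest fall of brightness
for i in (4,5,6,7,8,11,12):
    g=cv2.cvtColor(cv2.imread(f"pics/d{i}.png"),cv2.COLOR_BGR2GRAY)[:,288:304].astype(float).mean(1)
    d=np.diff(cv2.GaussianBlur(g.reshape(-1,1),(1,9),2).ravel())
    k=405+np.argmin(d[405:468]); print(i,k,g[400:480:5].round().astype(int))
E
```

```text
4 419 [128 125 124 125  96  78  90  99  82  84 105 104  85  94 101  95]
5 419 [127 123 123 125  97  77  92 110  82  84 108 104  82  92 111  97]
6 437 [ 83  80  80 110 123 122 123 118  87  82  97  95  82  92 107  93]
7 437 [ 82  80  84 116 126 121 121 114  84  79  95  95  83  91 108  93]
8 443 [ 80  80  79  80  94 114 125 125 127 100  85  87  89  90 100  98]
11 455 [ 48  47  50  58  74  83  95 124 121 121 122 103  78  85 107  95]
12 455 [ 22  19  17  24  65  88  91 118 120 120 124 106  81  88 110  93]
```

The three depth estimates agree:
- **Turning:** about 16.2 mm.
- **Side view:** the collar's lower edge moved from 419 to 455 crop px, about 16.3 mm. The pixel step is worth about 2.7 mm.
- **Tool descent:** about 16.8 mm.

The wing is gripped at a gap of 9.6 mm, so I'm handing in.

```bash
python3 -c "
from bench import r
x=r.sense();print(x['qd'].round(2),x['finger_gap'],x['time'])
print(r.hand_in())"
```

```text
[ 0.15 -0.01  0.01 -0.04  0.    0.03] 9.620297679128216 23.35
the job is handed in; nothing more can be done
None
```

I turned the wing bolt of the largest clamp (base about 158 mm long) backward in steps, opening the fingers briefly after each one. It dropped into the thread between 60° and 84°. I missed the drop at first and turned about 22° further back before noticing it. Then I turned it forward about 390° with one regrasp, to about one full turn past the thread's start. I handed in at 23.35 s with the wing still gripped at 25 N and the arm at rest.

**Depth:** three estimates put the bolt about 16 to 17 mm down, inside the 14.4–18.6 mm range:
- 16.2 ± 0.3 mm from the angle turned
- about 16.3 mm from the collar's position in the side view
- about 16.8 mm from how far the tool descended with it

**Weak checks:**
- The side view resolves only about 2.7 mm per pixel, and it showed no movement over the last 38°.
- Template matching on the collar gave no usable result, so I used the edge profile instead.

**Grip and bystanders:** the finger gap read 9.6 mm on the 10 mm wing, with the grasp point close to the wing's middle. The glue stick, foam block and key looked undisturbed in the pictures. I didn't measure their positions.

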